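Raise the booth window to the pointer

TASK

Push the sloping window of the trimming booth up its rails from beneath its lip, using the fingertips or the outside of the fingers, until the top of the lip is level with the tip of the pointer on the rail, then take the hand away so that the window stays there. Only push from beneath: do not pinch the lip or press on the rubber strip along its top, and leave the pointer and the loose things on the bench where they are.

Things in the scene. Friction and masses are not known exactly. Their poses are not given: they have to be found in the camera images.
- lip (a point): Level steel bar 300 wide (its y), 12 thick (its z) along the clear window's lower edge; stands out 43 from the window's middle plane towards the robot. Origin: on that plane, at the bar's underside, mid-width; 90 above the bench when fully down. z points up the slope (50 deg from level), the way the window slides; -x squarely out of the window (up, to the robot); y to the left rail
- sash (a joint): Slide of the clear window (336 wide, 200 long, 6 thick) with its lip: 0 fully down, grows up the slope, at most 0.215 m. Counterweighted: about 1.5 to 6 N along the slope moves it; it does not coast and stays where it is left
- lip_under (a point): Middle of the lip's outer lower edge, where fingers push; axes as the lip. The space below and in front of it is free: the booth's upright front sill does not reach past the window's plane
- lip_mark (a point): Left end of the lip, on the upper face of the rubber strip that lies on it (16 along z above the lip's underside): the line to be set level with the pointer. Axes as the lip. The strip is 300 wide, 38 deep, 4 thick, set back 2 from the lip's outer edge; not to be pressed
- pointer_tip (a point): Tip of the black pointed clamp (block 34 by 34 by 30, its point towards the window) stiffly fixed on the left rail (+y side); same axes as the lip. The window is right when lip_mark and this tip have the same height along z
- booth: Green sheet-steel booth, fixed, 290 deep, 400 wide, 243 high, with two aluminium rails rising to 410 and two dark tubes on its roof. Origin: centre of its footprint on the bench; x to its back, y to its left, z up
- cup: Loose white plastic cup, 72 across, 85 high, standing beyond the left end of the lip; origin at its foot; leave alone
- jar: Loose jar with white lid, 60 across, 80 high, standing beyond the right end of the lip; origin at its foot; leave alone
- deburrer: Loose hand tool like a screwdriver, lying to the right of the booth; origin under its middle; leave alone

How it is judged (in metres and radians):
On the way:
1. the fingers push on the lip (contact force between the fingers and sash_c1 above 0.5 N), for 0.2 s.
At the end, for the whole second after the job is handed in: The top of the lip is level with the pointer's tip within 6 mm along the slope, the window at rest, the pointer where it was (4 mm) (z of lip_mark in the frame of pointer_tip between -0.006 and 0.006 m and velocity of joint sash between -0.004 and 0.004 m/s and distance of pointer_tip from where it was at the start of the episode below 0.004 m); the robot touches nothing.
It fails at once if the rubber strip on top of the lip is pressed (over 2 N) or the lip pinched (contact force between the fingers and sash_c2 above 2 N).
It fails at once if the pointer is shifted (distance of pointer_tip from where it was at the start of the episode above 0.005 m).
It fails at once if a loose thing is moved by over 25 mm or lifted (distance of any of cup, jar, deburrer from where it was at the start of the episode above 0.025 m).
It also fails if it takes over 35 s, if anything falls off the work surface, if the arm or the gripper's body presses on something with over 40 N, if the wrist force passes 120 N, or if a joint passes its speed limit or range.

ROBOT

A 6-joint arm with a two-finger parallel gripper is mounted at the origin on the work surface. World frame = base frame: x ahead of the robot, y to its left, z up, the work surface at z = 0. Lengths are in mm, angles in degrees, forces in N, time in s.
With the tool pointing down it reaches from about 275 to 1000 mm from the base axis. Payload 8.4 kg.
Tool frame: the origin (TCP) lies on the centre line of the jaws, within the pads' length; the fingertips stand 14 mm ahead of it and the grasp point (between the pads) lies 5 mm behind it; y points along the fingers, z is the direction in which the jaws open and shut, and the axes are right-handed (so a half turn about y gives the same grasp; the last joint's range is limited). The gripper opens to 85 mm and grips with 20 to 120 N. Pads are 22 mm wide; open, the fingers measure 114 mm over their backs; the gripper's body (76 mm by 85 mm) begins 54 mm behind the grasp point. The pads swing forward as they close: fully open they stand 13 mm farther back than shut.
Start: joints at [72.915, 20.225, 93.587, -0, 66.188, -0.138], TCP at [182.189, 597.859, 245.281] pointing down, gripper open.
Joint ranges: [-150.9, 150.9], [-52.94, 120.26], [3.33, 152.33], [-74.26, 254.26], [0, 154.13], [-172.89, 172.89]. Speed limits (degrees/s): [127.2, 127.2, 159.86, 180, 180, 180].

INTERFACE

Orientations are given as [roll, pitch, yaw] about the fixed x, y, z axes, in that order (R = Rz(yaw) Ry(pitch) Rx(roll)).
In Python, from plant import ctrl gives the robot as it stands. The module is installed in compiled form; this text tells all that it offers.
- The arm moves only by the shell command python3 -m pendant 'ROWS'. ROWS is text: rows parted by semicolons, each of 5 numbers parted by spaces: the finger opening in m, from 0 to 0.0854, then the shift along the tool's x, y, z in m, then the turn about the tool's y in rad. In form: fingers tx ty tz twist; .... A call has exactly 5 rows; each row shifts and turns the commanded pose from where the row before left it, along the tool's axes as they then stand; what a row does not reach is not made up. A row lasts 1/8 s, in which the tool goes at most 62.5 mm and 10.7 degrees, less where a joint would pass 70% of its speed; a pose out of reach is approached as far as the arm can. A call with a gripper value outside its range is refused whole. The fingers move at their own pace and stop on an object; the grip force is fixed at half the most. Time passes only in rows, so rows that do not move let the fingers close, or fill a call up. It gives the time, the measured TCP pose, the force and the opening at its end, in the units of the state.
- ctrl.observe(): the state, without advancing time (a new reading comes with each control period).
- ctrl.read_camera(name): name is "scene" or "top" or "wrist"; returns (picture, depth): 420x560x3 uint8, blue, green, red; 420x560 float32, mm along the optical axis (not along the pixel's ray), 0 where there is no reading.
- ctrl.calibration(name): a dict with "K" (3x3 intrinsics, pixels), "dist" ([k1, k2, p1, p2, k3] as OpenCV has them; the pictures are not rectified), "rvec" (rotation vector, rad) and "tvec" (3), from world to camera coordinates, as OpenCV has them; the wrist camera has in their place "tool_from_camera" (4x4, takes a point from camera to tool coordinates, whose origin is the TCP and whose axes are the tool frame's). Camera axes: x right, y down, z forward; pixel columns grow to the right and rows downward; lengths in mm; the calibration is good to about 2 mm. A picture is of the moment at which its call begins: read the wrist's pose just before it. calibration takes no time and is no camera call.
- ctrl.finish_job(): hands the job in, once; it reports no verdict.
The state is a dict: "t": time; "q": joint angles; "qd": joint speeds; "joint_torque": joint torques, N m; "tcp_pos": TCP position; "tcp_rot": TCP orientation; "ft_force": force on the tool from outside, world axes, zero at the start; "torque": the same for the moment, N m; "opening": finger opening in mm.
Only numpy, scipy, OpenCV 4.12 (cv2) and the standard library are available. Lean on these libraries where they do the work, as an engineer would, in place of code of your own. Each camera call takes 0.05 s, during which the arm holds its last target.

## Working session

There is one attempt and no reset: what is moved stays moved. The work goes in short steps, Python scripts to look and compute and a shell command to move; the robot and the scene stay as the last step left them, time stands still between calls to the robot, and variables do not carry over. Pictures are saved under pics/ and viewed, and the job is handed in when it is done.

```bash
mkdir -p pics; ls; cat > h.py <<'E'
import numpy as np, cv2
from plant import ctrl
from scipy.spatial.transform import Rotation as R
def snap(name,fn):
    s=ctrl.observe(); im,d=ctrl.read_camera(name)
    cv2.imwrite('pics/%s.png'%fn,im); np.savez('pics/%s.npz'%fn,im=im,d=d,tp=s['tcp_pos'],tr=s['tcp_rot']); return im,d,s
def ext(name,f=None):
    c=ctrl.calibration(name); K=np.array(c['K'],float);D=np.array(c['dist'],float)
    if 'rvec' in c:
        Rm=cv2.Rodrigues(np.array(c['rvec'],float))[0]; t=np.array(c['tvec'],float).ravel()
        return K,D,Rm.T,-Rm.T@t
    T=np.array(c['tool_from_camera'],float); Rt=R.from_euler('xyz',f['tr'],degrees=True).as_matrix()
    return K,D,Rt@T[:3,:3],Rt@T[:3,3]+f['tp']
def pts(name,fn,px):
    f=np.load('pics/%s.npz'%fn); K,D,Rw,C=ext(name,f)
    px=np.array(px,float).reshape(-1,2)
    n=cv2.undistortPoints(px.reshape(-1,1,2),K,D).reshape(-1,2)
    z=np.array([f['d'][int(round(v)),int(round(u))] for u,v in px])
    return (Rw@(np.c_[n,np.ones(len(n))]*z[:,None]).T).T+C
def rays(name,fn,px):
    f=np.load('pics/%s.npz'%fn); K,D,Rw,C=ext(name,f)
    n=cv2.undistortPoints(np.array(px,float).reshape(-1,1,2),K,D).reshape(-1,2)
    return C,(Rw@np.c_[n,np.ones(len(n))].T).T
E
python3 - <<'E'
from h import *
s=ctrl.observe();print({k:np.round(v,3) for k,v in s.items()})
for n in('scene','top','wrist'):
    snap(n,n+'0')
    K,D,Rw,C=ext(n,np.load('pics/%s0.npz'%n)); print(n,C.round(),Rw[:,2].round(2),K[0,0])
E
```

```text
pics
{'t': np.float64(0.0), 'q': array([ 7.2914e+01,  2.0263e+01,  9.3631e+01, -1.0000e-03,  6.6187e+01,
       -1.4000e-01]), 'qd': array([-0.185,  0.018, -0.01 , -0.107,  0.034, -0.039]), 'joint_torque': array([-2.0000e-03, -6.0528e+01, -3.4205e+01, -0.0000e+00,  1.0000e-02,
        0.0000e+00]), 'tcp_pos': array([182.058, 597.403, 244.543]), 'tcp_rot': array([-9.0081e+01, -1.0000e-03, -1.6946e+01]), 'ft_force': array([-0.107,  0.161,  0.084]), 'torque': array([-0.012,  0.   ,  0.   ]), 'opening': np.float64(85.411)}
scene [1051.   98.  904.] [-0.5  -0.12 -0.86] 381.8648189870206
top [ 448.  -34. 1233.] [ 0.13  0.01 -0.99] 441.85680238273727
wrist [106. 621. 374.] [ 0.3  -0.09 -0.95] 349.5433077679551
```

View pics/scene0.png

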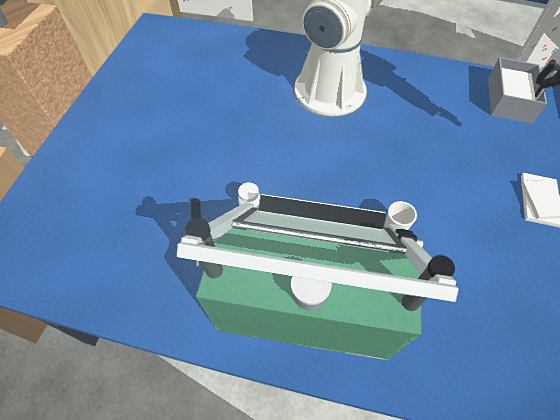

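View pics/top0.png

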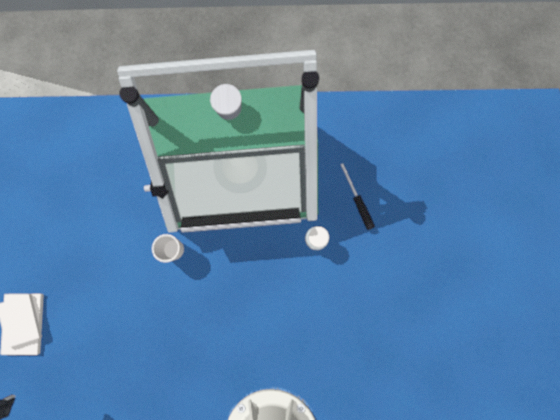

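View pics/wrist0.png

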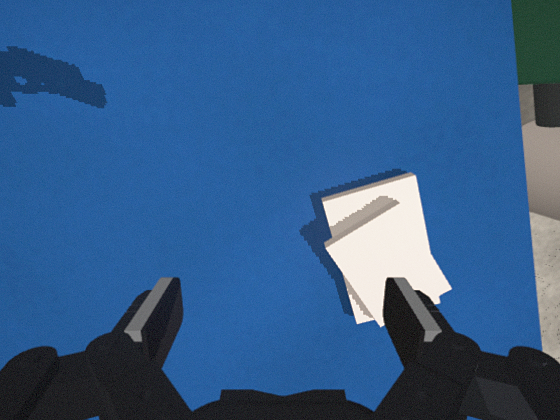

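The top view shows the lip's black rubber strip at about (180–300, 217), the pointer clamp at (157,190), the cup at (167,248) and the jar at (317,238). In the scene view the robot is at the top and the rubber strip is at about (257–385, 211). I'll zoom in.

```bash
python3 - <<'E'
from h import *
im=cv2.imread('pics/top0.png')
cv2.imwrite('pics/topz.png',cv2.resize(im[140:265,120:340],None,fx=3.6,fy=3.6,interpolation=cv2.INTER_CUBIC))
im=cv2.imread('pics/scene0.png')
cv2.imwrite('pics/scz.png',cv2.resize(im[170:310,190:440],None,fx=3.2,fy=3.2,interpolation=cv2.INTER_CUBIC))
P=[(183,224),(240,218),(298,214),(182,216),(240,224),(240,228),(157,190),(163,190),(167,190),(150,189),(143,150),(165,225),(312,210),(310,120),(317,238),(167,248)]
for p,q in zip(P,pts('top','top0',P)):print(p,q.round(1))
E
```

```text
(183, 224) [555.9 210.9 135.1]
(240, 218) [569.5  68.1 134.7]
(298, 214) [577.7 -77.2 136.7]
(182, 216) [578.1 217.7 117.8]
(240, 224) [554.   67.7 138.4]
(240, 228) [5.562e+02 8.050e+01 3.000e-01]
(157, 190) [629.  256.1 214.2]
(163, 190) [628.8 241.9 214.3]
(167, 190) [630.2 234.6 206. ]
(150, 189) [632.5 274.2 209.2]
(143, 150) [706.4 269.1 286.4]
(165, 225) [567.4 293.1  -4.7]
(312, 210) [ 589.1 -113.3  123.3]
(310, 120) [757.9 -98.8 321.3]
(317, 238) [ 520.9 -128.    78.8]
(167, 248) [502.1 283.4   5.2]
```

View pics/topz.png

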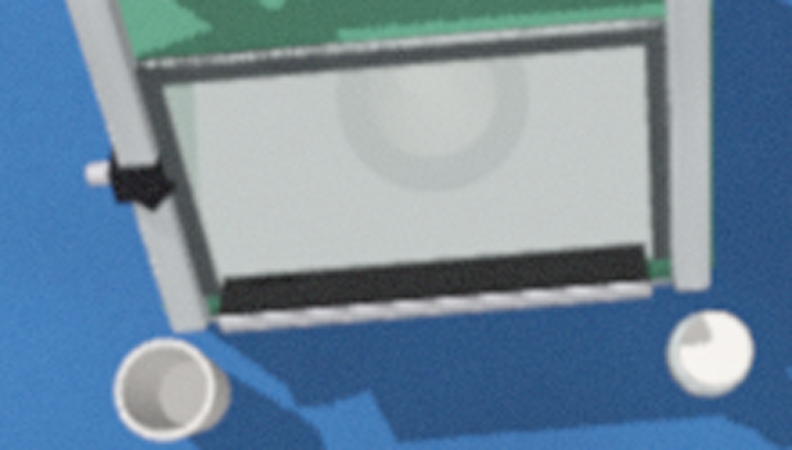

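View pics/scz.png

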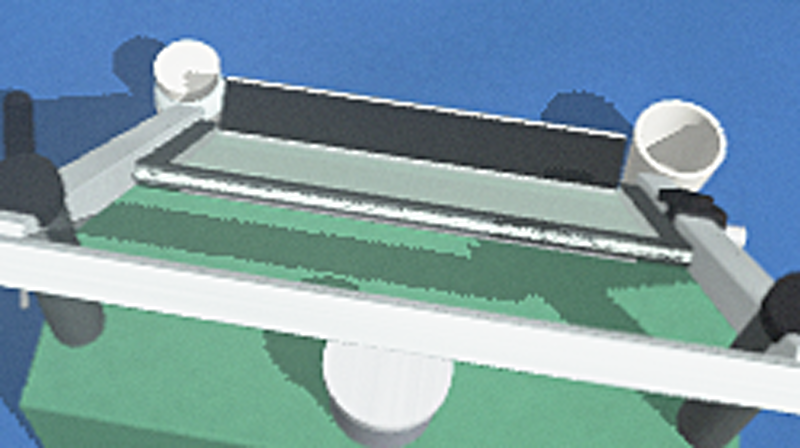

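```bash
python3 -m pendant '0 0 0 0 -0.124; 0 0 0 0 -0.124; 0 0 0 0 -0.124; 0 0 0 0 0; 0 0 0 0 0'
```

```text
t: 0.78
tcp_pos: [182.2, 597.8, 245.1]
tcp_rot: [-90.0, 0.0, 4.2]
ft_force: [-0.3, -0.2, -0.2]
opening: -0.1
```

```bash
python3 - <<'E'
from h import *
# fit plane to strip + yaw, from both cams
for n,rng in(('top',(slice(205,232),slice(170,310))),('scene',(slice(185,235),slice(240,400)))):
    f=np.load(f'pics/{n}0.npz');im=f['im'];d=f['d']
    g=im.astype(int); m=np.zeros(d.shape,bool); 
    sub=(g.max(2)<75)&(g.max(2)-g.min(2)<25)&(d>0); m[rng]=sub[rng]
    m=cv2.morphologyEx(m.astype(np.uint8),cv2.MORPH_OPEN,np.ones((3,3)))
    nn,l,st,_=cv2.connectedComponentsWithStats(m);k=1+st[1:,4].argmax();print(n,st[k])
    v,u=np.nonzero(l==k); P=pts(n,n+'0',np.c_[u,v]); print(P.min(0),P.max(0))
    c=np.median(P,0);
    for _ in range(4):
        w=P
        U,S,V=np.linalg.svd(w-w.mean(0),full_matrices=False); r=(w-w.mean(0))@V[2]; P=w[abs(r)<2.5*np.median(abs(r))+1]
    nrm=V[2]*np.sign(V[2][2]);print('mean',P.mean(0),'n',nrm,len(P), np.std(r), 'yaxis',V[0])
E
```

```text
top [ 181  209  119   18 1051]
[550.24515335 -79.59113414 117.21742659] [592.99364555 217.54862848 146.61614158]
mean [571.30056953  69.5984533  131.71606018] n [0.65657514 0.04786702 0.75274022] 1037 1.3354835624971098 yaxis [-0.0705117   0.99750909 -0.00192837]
scene [347 210  38  19 457]
[548.07453759 133.97367403 115.13532586] [582.76835375 217.65045618 144.04820916]
mean [565.50811068 181.28397691 129.22375302] n [0.63627295 0.04621889 0.77007828] 443 1.4534539644118138 yaxis [ 0.14803886 -0.98696778 -0.06308004]
```

```bash
python3 -m pendant '0 0.0233 0 -0.0555 0; 0 0.0233 0 -0.0555 0; 0 0.0233 0 -0.0555 0; 0 0.0233 0 -0.0555 0; 0 0.0233 0 -0.0555 0'; python3 -m pendant '0 0.0233 0 -0.0555 0; 0 0.0233 0 -0.0555 0; 0 0.0233 0 -0.0555 0; 0 0.0233 0 -0.0555 0; 0 0.0233 0 -0.0555 0'
python3 -c "
from h import *
snap('wrist','w1')"
```

```text
t: 1.4
tcp_pos: [320.1, 328.4, 245.5]
tcp_rot: [-90.0, -0.0, 4.3]
ft_force: [0.3, 0.2, 0.5]
opening: 0.0
t: 2.02
tcp_pos: [457.5, 60.3, 245.6]
tcp_rot: [-90.0, -0.1, 4.2]
ft_force: [0.9, 1.4, -0.6]
opening: 0.1
```

View pics/w1.png

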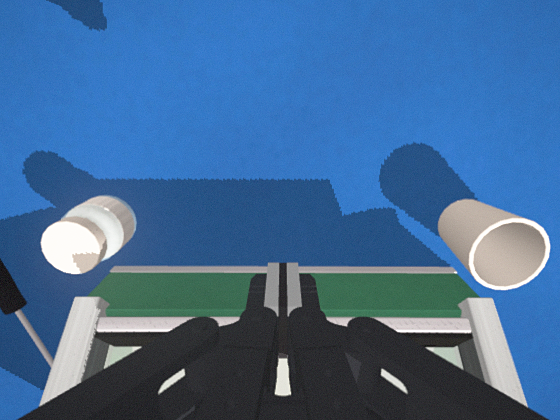

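The wrist view (image top faces the robot) shows the jar at (75,245), the cup at (508,250), and the lip at row 325, with the fingers covering its middle. The pointer is out of frame, so I'll rise for a view of it.

```bash
python3 -m pendant '0 0.015 -0.035 0.006 0; 0 0.015 -0.035 0.006 0; 0 0.015 -0.035 0.006 0; 0 0 0 0 0; 0 0 0 0 0'
python3 -c "
from h import *
snap('wrist','w2')"
```

```text
t: 2.7
tcp_pos: [499.6, 83.5, 349.5]
tcp_rot: [-90.0, 0.1, 4.3]
ft_force: [0.9, -0.4, -0.6]
opening: 0.1
```

View pics/w2.png

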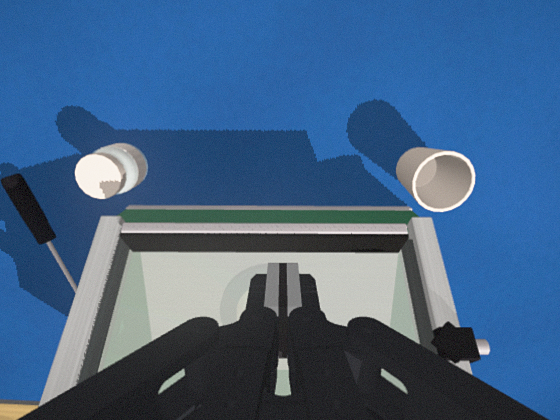

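```bash
python3 - <<'E'
from h import *
im=cv2.imread('pics/w2.png')
a=cv2.resize(im[310:370,410:500],None,fx=8,fy=8,interpolation=cv2.INTER_CUBIC)
cv2.imwrite('pics/w2p.png',a)
b=cv2.resize(im[205:265,380:460],None,fx=8,fy=8,interpolation=cv2.INTER_CUBIC)
cv2.imwrite('pics/w2l.png',b)
im=cv2.imread('pics/top0.png')
cv2.imwrite('pics/t0p.png',cv2.resize(im[170:235,130:210],None,fx=8,fy=8,interpolation=cv2.INTER_CUBIC))
E
```

```text
(no output)
```

View pics/w2p.png

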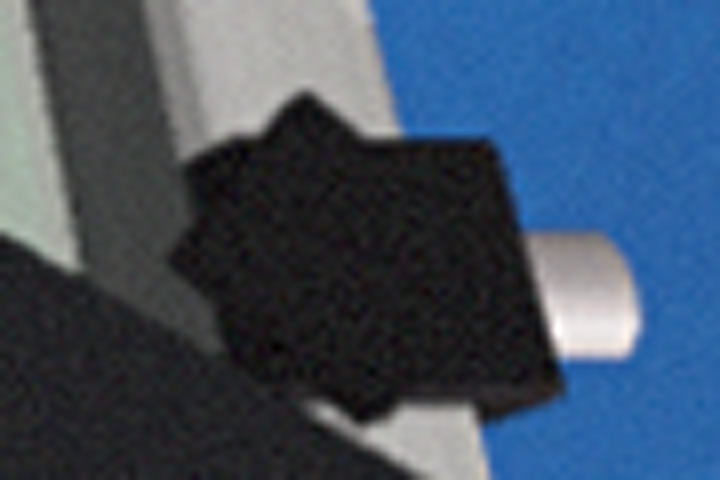

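View pics/w2l.png

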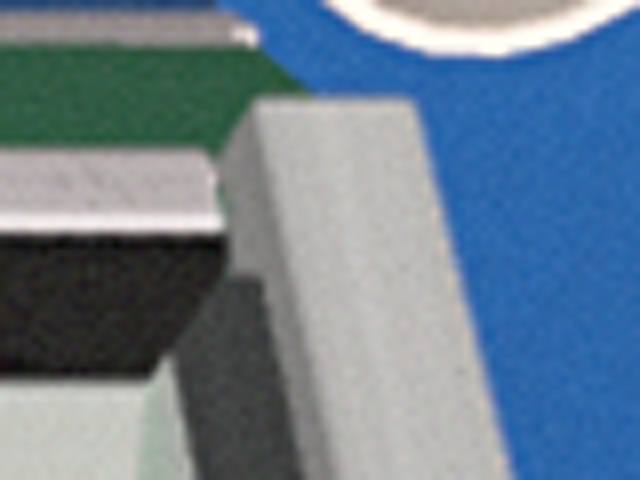

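View pics/t0p.png

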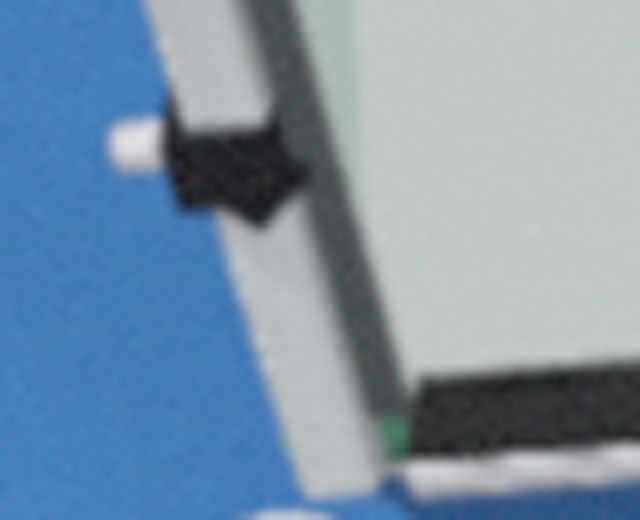

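The wrist view shows the pointer's tip, the diamond's corner nearest the window, at about (430.8,342.3); in the top view it is at about (168.3,191.4). I'll triangulate it and express both the tip and the strip in slope coordinates.

```bash
cat >> h.py <<'E'
YAW=np.radians(4.1)
bx=np.array([np.cos(YAW),np.sin(YAW),0]);by=np.array([-np.sin(YAW),np.cos(YAW),0]);ez=np.array([0,0,1.])
c,s_=np.cos(np.radians(50)),np.sin(np.radians(50))
S=c*bx+s_*ez; O=-s_*bx+c*ez
def soy(P): P=np.atleast_2d(P); return np.c_[P@S,P@O,P@by].round(1)
def tri(rs):
    A=np.zeros((3,3));b=np.zeros(3)
    for C,d in rs:
        d=d/np.linalg.norm(d);M=np.eye(3)-np.outer(d,d);A+=M;b+=M@C
    p=np.linalg.solve(A,b); return p,[round(float(np.linalg.norm((np.eye(3)-np.outer(d/np.linalg.norm(d),d/np.linalg.norm(d)))@(C-p))),1) for C,d in rs]
E
python3 - <<'E'
from h import *
C1,d1=rays('wrist','w2',[(430.8,342.3)]);C2,d2=rays('top','top0',[(168.3,191.4)])
p,r=tri([(C1,d1[0]),(C2,d2[0])]);print('tip tri',p.round(1),r,soy(p))
print('tip depth wrist',soy(pts('wrist','w2',[(433,342.5),(435,342.5),(438,343)])),'top',soy(pts('top','top0',[(167,191),(166,191),(165,191)])))
# strip points in wrist
f=np.load('pics/w2.npz');g=f['im'].astype(int)
m=((g.max(2)<70)&(g.max(2)-g.min(2)<25)).astype(np.uint8);m[:230]=0;m[256:]=0
for lo,hi in((135,230),(330,400)):
    v,u=np.nonzero(m[:,lo:hi]);P=pts('wrist','w2',np.c_[u+lo,v]);q=soy(P);print('strip wrist',np.median(q,0),q.min(0),q.max(0),np.std(q[:,0]))
f=np.load('pics/top0.npz');g=f['im'].astype(int)
m=((g.max(2)<70)&(g.max(2)-g.min(2)<25)).astype(np.uint8);m[:209]=0;m[228:]=0
m=cv2.erode(m,np.ones((3,3)));v,u=np.nonzero(m[:,181:300]);q=soy(pts('top','top0',np.c_[u+181,v]));print('strip top',np.median(q,0),np.std(q[:,0]))
# wrist: strip front top edge left-end & tip using rays at strip left end corner
print('edge depth',soy(pts('wrist','w2',[(405,237),(405,248),(405,231),(405,226)])))
E
```

```text
tip tri [626.9 230.9 206.6] [0.4, 0.4] [[ 570.8 -358.8  185.5]]
tip depth wrist [[ 570.9 -359.9  187.5]
 [ 571.5 -356.6  188. ]
 [ 571.8 -357.5  191. ]] top [[ 570.  -361.4  189.5]
 [ 573.9 -357.   190.4]
 [ 574.2 -356.9  192.7]]
strip wrist [ 470.9 -352.8  -60.8] [ 467.1 -374.3 -118. ] [640.1 -17.9  46.9] 13.285320227818653
strip wrist [ 470.8 -353.1  133.9] [ 466.5 -375.3   46.9] [640.1 -17.9 176.4] 11.81752207371722
strip top [ 470.4  -355.2    27.25] 54.791448327472985
edge depth [[ 470.3 -340.8  174.1]
 [ 465.8 -376.   185.5]
 [ 464.6 -338.2  174.4]
 [ 458.5 -338.5  175.6]]
```

```bash
python3 -m pendant '0 0 0.054 -0.0045 0; 0 0 0.054 -0.0045 0; 0 0 0.054 -0.0045 0; 0 0 0.054 -0.0045 0; 0 0.01 0 0 0'; python3 -m pendant '0 0.006 0 0 0; 0 0.004 0 0 0; 0 0 0 0 0; 0 0 0 0 0; 0 0 0 0 0'
python3 -c "
from h import *
im,d,s=snap('wrist','w3');print(s['tcp_pos']@bx,s['ft_force'])"
```

```text
t: 3.38
tcp_pos: [507.4, 65.6, 130.5]
tcp_rot: [-90.0, 0.6, 4.3]
ft_force: [0.4, -0.0, 0.5]
opening: -0.2
t: 4.0
tcp_pos: [521.5, 67.2, 134.6]
tcp_rot: [-90.0, -0.0, 4.4]
ft_force: [-0.2, -0.6, -0.1]
opening: 0.2
524.9478626523163 [-0.18082663 -0.57928649 -0.11345056]
```

View pics/w3.png

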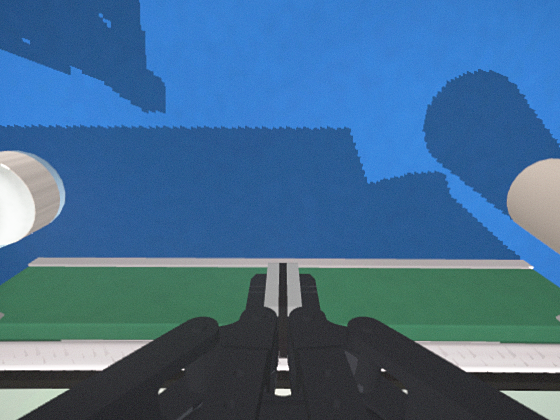

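The wrist view shows the fingers in front of the lip's outer face (row 350), with the hand between the jar and the cup and clear of both. Next I'll advance to contact.

```bash
python3 -m pendant '0 0.006 0 0 0; 0 0.002 0 0 0; 0 0.002 0 0 0; 0 0 0 0 0; 0 0 0 0 0'; python3 -m pendant '0 0.002 0 0 0; 0 0.001 0 0 0; 0 0 0 0 0; 0 0 0 0 0; 0 0 0 0 0'
```

```text
t: 4.68
tcp_pos: [531.4, 67.9, 134.2]
tcp_rot: [-90.0, 0.0, 4.4]
ft_force: [0.2, -0.1, -0.4]
opening: -0.1
t: 5.3
tcp_pos: [534.5, 68.1, 134.3]
tcp_rot: [-90.0, 0.0, 4.4]
ft_force: [-0.1, 0.5, -0.0]
opening: -0.1
```

```bash
python3 -m pendant '0 0.001 0 0 0; 0 0.001 0 0 0; 0 0.001 0 0 0; 0 0 0 0 0; 0 0 0 0 0'; python3 -m pendant '0 0.001 0 0 0; 0 0.001 0 0 0; 0 0.001 0 0 0; 0 0 0 0 0; 0 0 0 0 0'
```

```text
t: 5.92
tcp_pos: [536.2, 68.3, 134.1]
tcp_rot: [-90.0, 0.2, 4.4]
ft_force: [-5.9, -0.9, 4.1]
opening: 0.1
t: 6.55
tcp_pos: [536.6, 68.3, 133.9]
tcp_rot: [-90.0, 0.5, 4.4]
ft_force: [-15.8, -0.5, 13.0]
opening: -0.0
```

Contact is made. A level push jams by friction, so from here I'll move along the slope.

```bash
python3 -m pendant '0 0 -0.002 0 0; 0 0 -0.002 0 0; 0 0.0013 -0.0015 0 0; 0 0.0013 -0.0015 0 0; 0 0.0013 -0.0015 0 0'; python3 -m pendant '0 0.0026 -0.003 0 0; 0 0.0026 -0.003 0 0; 0 0.0026 -0.003 0 0; 0 0 0 0 0; 0 0 0 0 0'
python3 -c "
from h import *
im,d,s=snap('top','t4')"
```

```text
t: 7.18
tcp_pos: [543.2, 68.8, 142.5]
tcp_rot: [-90.0, 0.2, 4.4]
ft_force: [-6.5, -0.5, 2.7]
opening: -0.1
t: 7.8
tcp_pos: [551.2, 69.4, 151.9]
tcp_rot: [-90.0, 0.1, 4.4]
ft_force: [-7.5, -0.2, 6.8]
opening: 0.3
```

View pics/t4.png

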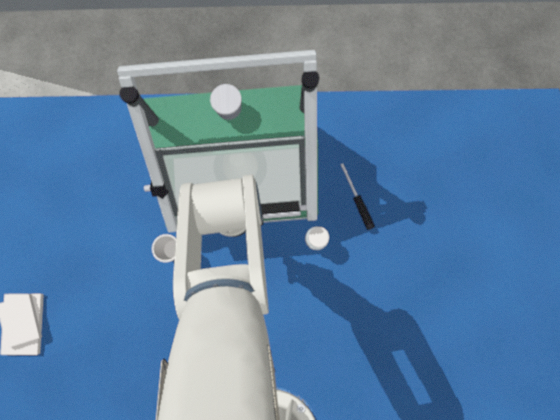

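The top view shows the strip's right part at about (280,209), higher than before, so the window is moving. I'll measure the slide.

```bash
cat >> h.py <<'E'
def strip(fn,box,cam='top'):
    u0,u1,v0,v1=box
    f=np.load(f'pics/{fn}.npz');g=f['im'].astype(int)
    m=np.zeros(g.shape[:2],np.uint8);m[v0:v1,u0:u1]=((g.max(2)<75)&(g.max(2)-g.min(2)<25)&(f['d']>0))[v0:v1,u0:u1]
    m=cv2.erode(m,np.ones((3,3)));v,u=np.nonzero(m);q=soy(pts(cam,fn,np.c_[u,v]))
    k=abs(q[:,0]-np.median(q[:,0]))<8;return len(q),np.median(q[k],0),q[k].mean(0).round(2),q[k].std(0).round(1)
E
python3 - <<'E'
from h import *
print(strip('top0',(265,300,208,228)));print(strip('t4',(265,300,200,225)))
s=ctrl.observe();print(soy(s['tcp_pos']))
E
```

```text
(207, array([ 470.4, -355.2,  -78.5]), array([ 470.52, -355.48,  -78.58]), array([ 1.4,  7.2, 22.8]))
(214, array([ 494. , -355.5,  -76.9]), array([ 493.96, -355.85,  -77.46]), array([ 1.3,  7.6, 22.8]))
[[ 472.9 -327.3   29.8]]
```

```bash
python3 -m pendant '0 0.0047 -0.0058 0 0; 0 0.0047 -0.0058 0 0; 0 0.0047 -0.0058 0 0; 0 0.0047 -0.0058 0 0; 0 0.0047 -0.0058 0 0'; python3 -m pendant '0 0.0048 -0.0057 0 0; 0 0.0048 -0.0057 0 0; 0 0.0048 -0.0057 0 0; 0 0 0 0 0; 0 0 0 0 0'
python3 - <<'E'
from h import *
im,d,s=snap('top','t5'); snap('wrist','w5');snap('scene','s5')
print(soy(s['tcp_pos']),strip('t5',(265,300,178,210)))
E
```

```text
t: 8.48
tcp_pos: [574.9, 71.1, 180.6]
tcp_rot: [-90.0, 0.1, 4.4]
ft_force: [-4.9, -1.5, -0.1]
opening: 0.0
t: 9.1
tcp_pos: [590.1, 72.3, 198.1]
tcp_rot: [-90.0, -0.0, 4.4]
ft_force: [-3.0, -0.9, 3.0]
opening: -0.4
[[ 533.4 -327.5   29.9]] (209, array([ 554.9, -355.3,  -82.2]), array([ 554.88, -355.62,  -81.72]), array([ 1.3,  7.6, 20.7]))
```

View pics/t5.png

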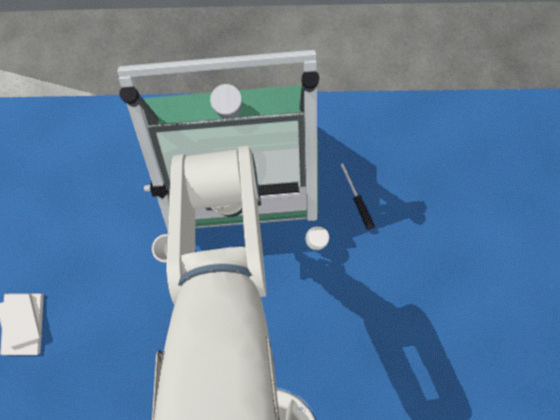

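View pics/w5.png

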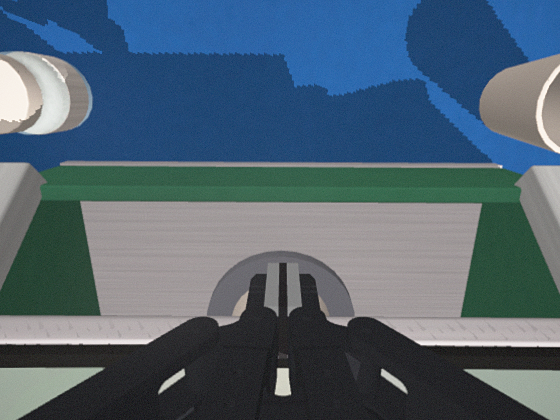

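View pics/s5.png

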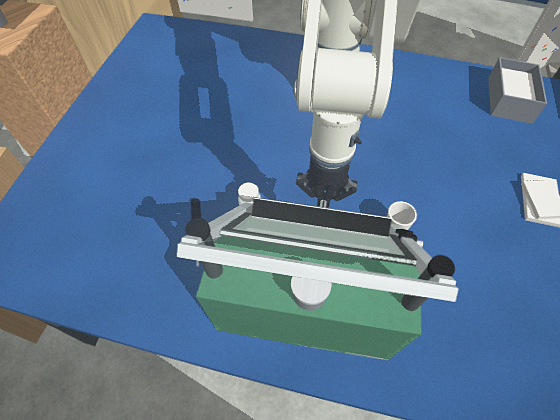

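All three views show the push going well. The strip is at slope height 554.9 against about 570.8 for the pointer, so I'll push 15.5 mm more.

```bash
python3 -m pendant '0 0.0033 -0.004 0 0; 0 0.0033 -0.004 0 0; 0 0.0033 -0.004 0 0; 0 0 0 0 0; 0 0 0 0 0'
python3 - <<'E'
from h import *
im,d,s=snap('top','t6')
print(soy(s['tcp_pos']),strip('t6',(265,300,170,205)))
E
```

```text
t: 9.88
tcp_pos: [600.5, 73.3, 210.2]
tcp_rot: [-90.0, -0.1, 4.4]
ft_force: [0.2, 0.1, 1.8]
opening: 0.4
[[ 549.4 -327.7   30.2]] (210, array([ 571.5 , -355.05,  -79.3 ]), array([ 571.48, -355.39,  -80.23]), array([ 1.2,  7.9, 21.1]))
```

Now at 571.5 against 570.8, so I'll take the hand away and check from the raised viewpoint.

```bash
python3 -m pendant '0 -0.003 0 0 0; 0 -0.01 0 0 0; 0 -0.03 0 0 0; 0 -0.04 0 0 0; 0 -0.03 -0.02 0 0'; python3 -m pendant '0 0 -0.05 -0.01 0; 0 0 -0.05 -0.01 0; 0 0 -0.05 -0.01 0; 0 0 0 0 0; 0 0 0 0 0'
python3 - <<'E'
from h import *
im,d,s=snap('wrist','w7');snap('top','t7')
print(s['tcp_pos'],strip('t7',(265,300,170,205)))
E
```

```text
t: 10.55
tcp_pos: [484.0, 64.2, 228.7]
tcp_rot: [-90.0, 0.2, 4.4]
ft_force: [0.8, -0.6, 0.8]
opening: -0.1
t: 11.18
tcp_pos: [488.8, 34.6, 379.3]
tcp_rot: [-90.0, 0.0, 4.4]
ft_force: [-1.3, -0.1, -0.4]
opening: 0.0
[488.76085686  34.6232324  379.28195405] (205, array([ 571.4, -355.1,  -81.1]), array([ 571.38, -355.43,  -81.2 ]), array([ 1.2,  7.7, 20.6]))
```

View pics/w7.png

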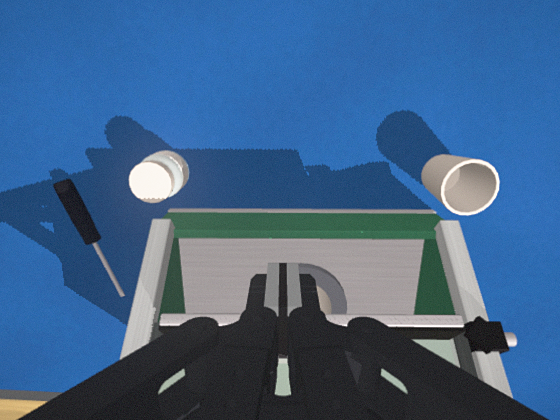

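View pics/t7.png

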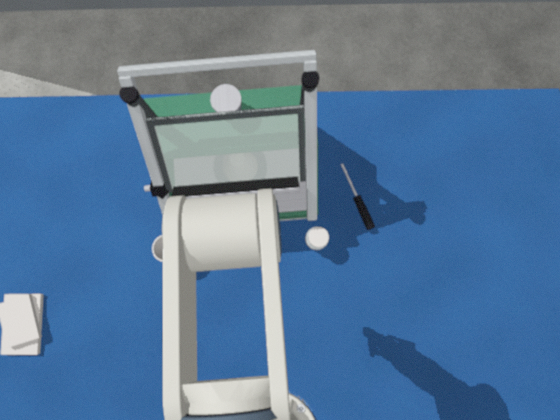

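The wrist view shows the window up, with the lip's left end (460,325) next to the pointer tip (466,336). The cup, jar and tool are untouched. I'll check the relative heights in this one picture.

```bash
python3 - <<'E'
from h import *
im=cv2.imread('pics/w7.png');cv2.imwrite('pics/w7p.png',cv2.resize(im[300:370,430:520],None,fx=8,fy=8,interpolation=cv2.INTER_CUBIC))
im=cv2.imread('pics/t7.png');cv2.imwrite('pics/t7p.png',cv2.resize(im[165:215,135:215],None,fx=9,fy=9,interpolation=cv2.INTER_CUBIC))
for b in((405,460,322,350),(415,455,328,345)):print(strip('w7',b,'wrist'))
print(strip('t7',(180,295,170,200)), strip('t7',(172,200,178,200)))
E
```

```text
(588, array([ 571.3, -350.6,  150.2]), array([ 571.29, -352.62,  150.57]), array([ 1., 11., 17.]))
(327, array([ 571.3, -350.4,  152.3]), array([ 571.18, -351.96,  152.43]), array([ 0.5, 10. , 11.5]))
(740, array([ 571.4 , -355.35,   20.15]), array([ 571.33, -355.62,   21.  ]), array([ 1.2,  7.5, 76. ])) (153, array([ 571.4, -356.4,  142.2]), array([ 571.38, -356.39,  143.7 ]), array([ 1.1,  7.2, 16.9]))
```

View pics/w7p.png

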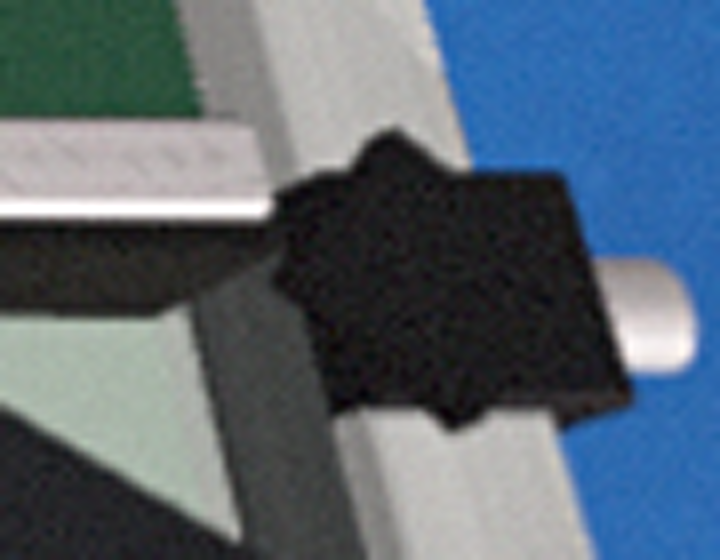

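View pics/t7p.png

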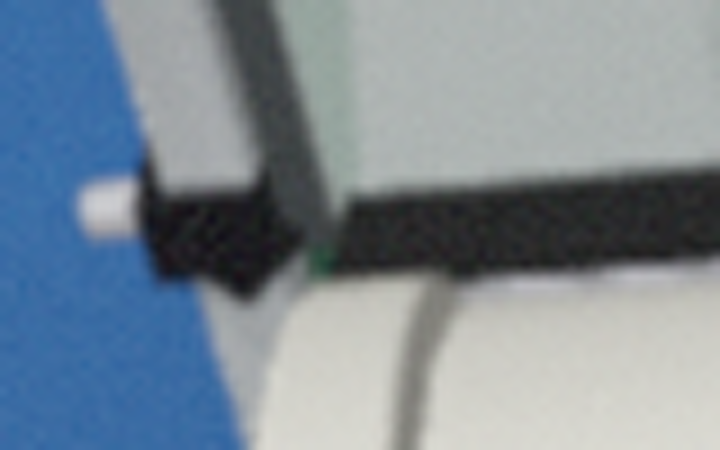

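```bash
python3 - <<'E'
from h import *
def T(l):
    r=[]
    for n,f,p in l:
        C,d=rays(n,f,[p]);r.append((C,d[0]))
    p,e=tri(r);return soy(p),e
a=('wrist','w2',(430.8,342.3));b=('wrist','w7',(464.3,333.6));t=('top','top0',(168.3,191.4))
t7=('top','t7',(135+303/9-.5,165+240/9-.5))
for l in([a,b],[a,t],[b,t],[b,t7],[a,b,t,t7]):print('tip',T(l))
print('low',T([('wrist','w2',(447.6,321)),('wrist','w7',(478.3,315.8)),('top','top0',(162.3,197.6))]))
print('high',T([('wrist','w2',(455.8,362)),('wrist','w7',(486.5,353.5))]))
f=np.load('pics/w7.npz');
q=soy(pts('wrist','w7',[(u,v) for u in range(466,470) for v in range(331,337)]));print(np.median(q,0))
E
```

```text
tip (array([[ 571.9, -351.5,  182. ]]), [0.5, 0.5])
tip (array([[ 570.8, -358.8,  185.5]]), [0.4, 0.4])
tip (array([[ 569.3, -360.4,  186.4]]), [0.0, 0.0])
tip (array([[ 569.1, -361.6,  187. ]]), [0.0, 0.0])
tip (array([[ 570. , -360.2,  186.2]]), [0.8, 0.6, 0.4, 0.4])
low (array([[ 551.1, -360.6,  205.8]]), [0.5, 0.3, 0.8])
high (array([[ 585.3, -376.4,  211.9]]), [0.3, 0.3])
[ 569.75 -358.05  189.05]
```

```bash
python3 - <<'E'
from h import *
s=ctrl.observe();print(s['t'],s['ft_force'],np.abs(s['qd']).max());print(ctrl.finish_job())
E
```

```text
11.275 [ 0.06969784  0.7890559  -1.07443323] 0.4214295609981458
the job is handed in; nothing more can be done
None
```

The window is up and stays where I left it. By my measurements, the top of the lip is about 1 mm above the pointer's tip along the slope, within the 6 mm allowed. I handed the job in at 11.3 s; it gives no verdict, so these are only my own checks.

I pushed with the closed fingertips against the lip's lower outer edge, raising the window about 101 mm. Then I drew the hand straight back towards the robot and lifted it clear.

- **Height:** The strip's top is at 571.3–571.4 mm in both the wrist and top views, before and after I let go. The pointer's tip came out at 569–572 mm depending on the pair of views, 570.0 with all four views combined. The difference is therefore between −0.5 and +2.3 mm.
- **Contact force:** My first, level push jammed by friction, reaching about 16 N sideways and 13 N vertically. Pushing along the slope instead freed it. The wrist readings stayed at about 10 N or less after that.
- **Surroundings:** In the final pictures the cup, jar, deburrer and pointer look undisturbed. I compared the loose things by eye only and did not measure them again. The hand was clear of everything, with about 1 N on the wrist.

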